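# Feed the walnut blank to the stop and fence of the routing jig

### The arm

A 6-joint arm with a two-finger parallel gripper is mounted at the origin on the work surface. World frame = base frame: x ahead of the robot, y to its left, z up, the work surface at z = 0. Lengths are in m, angles in rad, forces in N, time in s.
With the tool pointing down it reaches from about 0.425 to 0.95 m from the base axis. Payload 3.5 kg.
Tool frame: the origin (TCP) lies at the very end of the fingers, on their centre line; the grasp point (between the pads) lies 19 mm behind it (tcp_to_grasp is the distance from the TCP to the grasp point, in m); z points along the fingers, y is the direction in which the jaws open and shut (so a half turn about z gives the same grasp; the last joint's range is limited). The gripper opens to 85 mm and grips with 20 to 120 N. Pads are 22 mm wide; open, the fingers measure 114 mm over their backs; the gripper's body (76 mm by 85 mm) begins 54 mm behind the grasp point. The pads swing forward as they close: fully open they stand 13 mm farther back than shut.
Start: joints at [1.167, 0.286, 1.577, -0, 1.279, -0.15], TCP at [0.169, 0.653, 0.21] pointing down, gripper open.
Joint ranges: [-2.77, 2.77], [-0.9, 2.22], [0.21, 2.48], [-1.53, 4.67], [0.24, 2.81], [-2.84, 2.84]. Speed limits (rad/s): [2.79, 2.79, 3.14, 3.14, 3.14, 3.14].

### API

Orientations are given as a unit quaternion [x, y, z, w].
In Python, from plant import * gives the robot as it stands. The module is installed in compiled form; this text tells all that it offers.
- The arm moves only by the tool arm_command, never from a script. Its argument "steps" is a list of rows, each a list of 3 entries, a list of its own where there are three numbers: the turn, a rotation vector about the tool's x, y, z in rad, then the shift along the tool's x, y, z in m, then the gripper command: -1 is shut, 1 is fully open, values between are in proportion. A call has 1 to 12 rows; each row is the pose to reach, as a shift and turn from the pose measured when the call began, along the tool's axes at that moment; what a row does not reach only later rows make up. A row lasts 1/8 s, in which the tool goes at most 62.5 mm and 10.7 degrees, less where a joint would pass 70% of its speed; a pose out of reach is approached as far as the arm can. A call with a gripper value outside its range is refused whole. The fingers move at their own pace and stop on an object; "force" is the grip in N (left out, the last holds). Time passes only in rows, so rows that repeat a pose let the fingers close. It gives the time, the measured TCP pose, the force and the opening at its end, in the units of the state.
- get_state(): the state, without advancing time (a new reading comes with each control period).
- read_camera(name): name is "side" or "top"; returns a dict with "frame" (400x640x3 uint8, red, green, blue), "vfov" (degrees; the focal length in pixels is half the picture's height over the tangent of half this angle, whatever the lens; pixels are square), "cx", "cy" (the principal point, pixels), "dist" ([k1, k2, p1, p2, k3] as OpenCV has them; the pictures are not rectified), "position" and "rotation" of the camera in the world. Camera axes: x right, y up, looking along -z (the intrinsics and any distortion apply to the point x, -y, -z); pixel columns grow to the right and rows downward; lengths in m; the calibration is good to about 2 mm. A picture is of the moment at which its call begins. There is no depth.
- sign_off(): hands the job in, once; it reports no verdict.
The state is a dict: "time": time; "qpos": joint angles; "dq": joint speeds; "joint_efforts": joint torques, N m; "eef_pos": TCP position; "tcp_rot": TCP orientation; "contact_force": force on the tool from outside, world axes, zero at the start; "wrist_torque": the same for the moment, N m; "opening": opening from 0.0 (shut) to 1.0 (fully open).
Only numpy, scipy, OpenCV 4.12 (cv2) and the standard library are available. Lean on these libraries where they do the work, as an engineer would, in place of code of your own. Each camera call takes 0.05 s, during which the arm holds its last target.

### The job

Push the dark walnut blank endways out of the touching row, clear of the pale blanks, and on until it bears firmly but gently against the red stop bar; then slide it sideways along the bar until it is also pressed flush, just as gently, against the wooden fence, and leave it lying there square in the corner, touching both. Do not disturb the pale blanks or the other things on the bench, and do not shove the stop bar off its setting: its knobs are only finger-tight.

Things in the scene. Friction and masses are not known exactly. Their poses are not given: they have to be found in the camera images.
- jig: Fixed routing jig: white board 240 (x) x 420 (y) x 12 mm thick, origin under its centre (upper face 12 mm above it), z up. Its y axis runs along the blanks, from their row (at negative y) to the red stop bar; the fence stands at +x.
- fence_face (a point): Brown wooden fence of the jig, 22 mm thick, 26 mm tall above the board, 185 mm long along the jig's y. The point is the middle of its inner face (which looks to the jig's -x), 13 mm above the board: 54 mm in x and 77.5 mm in y from the jig's origin. Axes as the jig's. Rigid.
- stop_track (a point): Where the red stop bar may be set: a fixed point of the jig at x -14, y 130 mm, 17 mm above the board; axes as the jig's. The bar (132 mm in x, 16 in y, 34 tall, two knobs up to 48) faces -y; its face lies anywhere from 15 mm before to 15 mm beyond this point in y: its setting is not measured. Held by friction only, it slips when pushed along y with over about 12 N.
- blank_center (a point): Dark walnut blank, 36 (its x) x 100 (its y) x 40 mm tall, about 0.14 kg (varies). The point is its centre, 20 mm above the board. It starts second or third in a row of four blanks lying side by side, long sides touching, all with the jig's heading, ends staggered by a few mm. Friction on the board about 0.6: it slides with 1 N or so.
- pale_a_center (a point): Pale blank, same size as the walnut one; the point is its centre. One of three that must stay where they are.
- pale_b_center (a point): Pale blank, as above.
- pale_c_center (a point): Pale blank, as above.
- cartridge: Bystander: upright grey sealant cartridge, diameter 50 mm, 290 mm tall with its yellow nozzle; origin at the centre of its underside.
- tape: Bystander: yellow tape measure standing on the bench, 62 x 42 x 62 mm; origin at the centre of its underside.
- driver: Bystander: screwdriver with a red handle lying on the bench beside the jig, about along the world x; origin under its middle.
There are look-alikes about, which are no part of the job. Of the things like the part that bears blank_center, leave any that is blue or green; of the rest the smaller one is meant.

How it is judged:
By the outcome, as a careful person would: the job done as asked, in the order asked, and still so for the second after the job is handed in, with the robot touching nothing.
It also fails if it takes over 72 s, if anything falls off the work surface, if the arm or the gripper's body presses on something with over 40 N, if the wrist force passes 120 N, or if a joint passes its speed limit or range.

## Working session

There is one attempt and no reset: what is moved stays moved. The work goes in short steps, Python scripts to look and compute and a tool call to move; the robot and the scene stay as the last step left them, time stands still between calls to the robot, and variables do not carry over. Pictures are saved under pics/ and viewed, and the job is handed in when it is done.

Besides the shell and the picture viewer there is one more tool, called after "Emit:" as a command line: name --argument value ..., lists and objects as JSON in quotes. arm_command: Moves the arm, as the interface text tells. Its arguments: {"type":"object","properties":{"steps":{"type":"array"},"force":{"type":"number"}},"required":["steps"]}

```bash
mkdir -p pics; ls
python3 - <<'E'
from plant import *
import cv2,pickle
s=get_state();print({k:s[k] for k in s})
d={}
for n in("side","top"):
    c=read_camera(n);d[n]=c
    print({k:v for k,v in c.items() if k!="frame"})
    cv2.imwrite(f"pics/{n}0.png",c["frame"][:,:,::-1])
pickle.dump(d,open("c0.pkl","wb"))
E
```

```text
pics
{'time': 0.0, 'qpos': array([ 1.16698538e+00,  2.87163003e-01,  1.57818797e+00, -3.96665867e-06,
        1.27859750e+00, -1.49965171e-01]), 'dq': array([-6.32810800e-04,  8.99609041e-04, -9.28481291e-04,  4.85347892e-07,
        2.20931461e-04,  4.39977717e-04]), 'joint_efforts': array([ 9.59272038e-04, -4.05977225e+01, -2.92633402e+01,  7.53660014e-07,
        5.94314173e-03,  8.86444923e-06]), 'eef_pos': array([0.16917832, 0.65271978, 0.20814308]), 'tcp_rot': array([ 1.26581729e-01,  9.91955482e-01, -1.13356423e-03, -3.20171658e-04]), 'contact_force': array([ 0.098951  , -0.19239385, -0.71354982]), 'wrist_torque': array([ 0.01474969, -0.01330069, -0.02725916]), 'opening': 1.0017615126649522}
{'vfov': 48.185356937660615, 'cx': 324.05396783178884, 'cy': 195.6686210049933, 'dist': array([-0.06652818,  0.        ,  0.        ,  0.        ,  0.        ]), 'position': array([1.15015245, 0.89277987, 0.83216179]), 'rotation': array([0.11810969, 0.43943796, 0.85817681, 0.23764879])}
{'vfov': 55.36289193581486, 'cx': 315.6000551821838, 'cy': 201.31544184882821, 'dist': array([-0.03909321,  0.        ,  0.        ,  0.        ,  0.        ]), 'position': array([5.02291817e-01, 1.12822342e-03, 1.24016749e+00]), 'rotation': array([ 0.02438617, -0.03683373, -0.70361628,  0.7092057 ])}
```

View pics/side0.png

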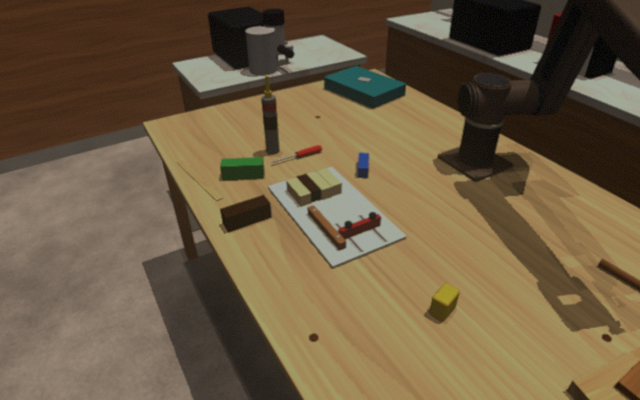

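View pics/top0.png

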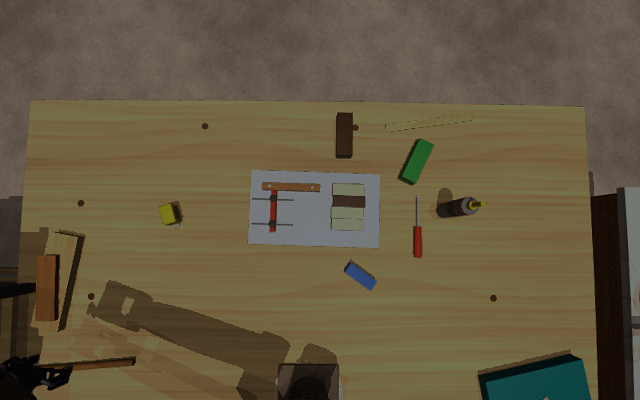

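```bash
cat > h.py <<'E'
import numpy as np,cv2,pickle
from scipy.spatial.transform import Rotation as R
def K(c):
    f=200/np.tan(np.radians(c["vfov"])/2); return np.array([[f,0,c["cx"]],[0,f,c["cy"]],[0,0,1]])
def ray(c,uv):
    p=cv2.undistortPoints(np.array(uv,float).reshape(-1,1,2),K(c),c["dist"]).reshape(-1,2)
    d=np.c_[p[:,0],-p[:,1],-np.ones(len(p))]
    return R.from_quat(c["rotation"]).apply(d)
def plane(c,uv,z):
    d=ray(c,uv);o=c["position"]; z=np.broadcast_to(z,len(d))
    return o+d*((z-o[2])/d[:,2])[:,None]
def proj(c,P):
    q=R.from_quat(c["rotation"]).inv().apply(np.atleast_2d(P)-c["position"]); q=q*[1,-1,-1]
    return cv2.projectPoints(q,np.zeros(3),np.zeros(3),K(c),c["dist"])[0].reshape(-1,2)
def lines(c,b): pass
E
python3 - <<'E'
from h import *
d=pickle.load(open("c0.pkl","rb"))
t=d["top"]["frame"];s=d["side"]["frame"]
cv2.imwrite("pics/tz.png",cv2.resize(t[160:260,238:398,::-1],None,fx=5,fy=5,interpolation=cv2.INTER_CUBIC))
cv2.imwrite("pics/sz.png",cv2.resize(s[160:270,260:410,::-1],None,fx=5,fy=5,interpolation=cv2.INTER_CUBIC))
c=d["top"]
# board
hsv=cv2.cvtColor(t,cv2.COLOR_RGB2HSV)
print(t[180,260],t[235,300],t[190,348],t[201,348],t[212,348],hsv[180,260],hsv[150,300])
m=((hsv[...,1]<40)&(hsv[...,2]>120)).astype(np.uint8)
n,l,st,ce=cv2.connectedComponentsWithStats(m[160:260,238:398]); 
k=1+np.argmax(st[1:,4]);print(st[k])
cn=cv2.convexHull(np.argwhere(l==k)[:,::-1].astype(np.int32))
r=cv2.minAreaRect(cn);b=cv2.boxPoints(r)+[238,160];P=plane(c,b,.012);print(b,P)
print(np.linalg.norm(P-np.roll(P,1,0),axis=1),P.mean(0))
E
```

```text
[117 120 122] [118 122 127] [117 121  97] [56 42 32] [118 122  99] [102  10 122] [ 18 127 110]
[  10   10  132   77 6730]
[[247.83184814 242.96038818]
 [250.31391907 169.73945618]
 [380.06311035 174.13774109]
 [377.58103943 247.3586731 ]] [[ 0.47341741  0.19573037  0.012     ]
 [ 0.71024591  0.19294282  0.012     ]
 [ 0.70001688 -0.23022548  0.012     ]
 [ 0.46217288 -0.2204865   0.012     ]]
[0.41636874 0.23684491 0.42329191 0.23804331] [ 0.58646327 -0.0155097   0.012     ]
```

View pics/tz.png

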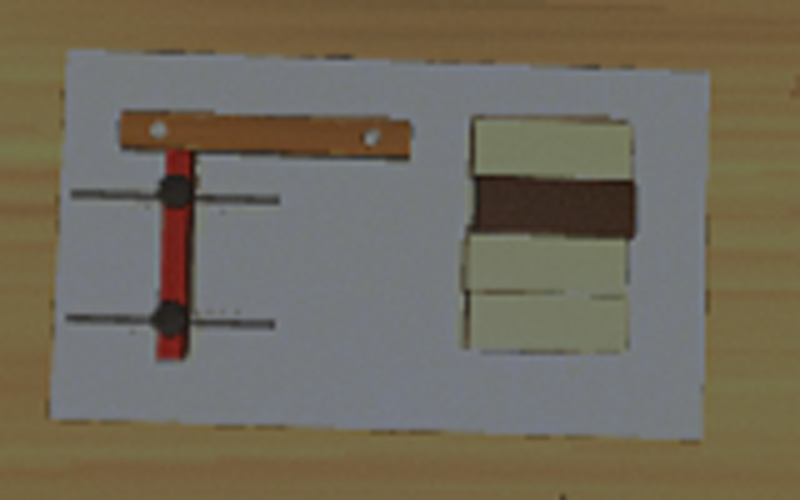

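View pics/sz.png

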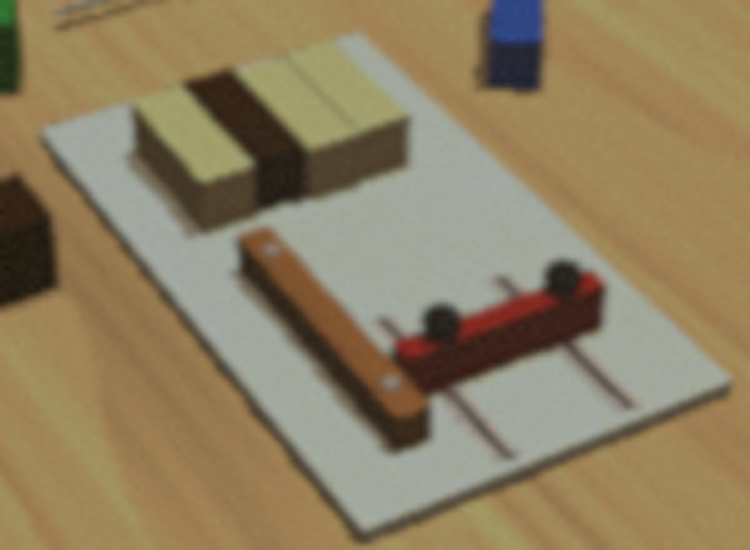

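```bash
cat >> h.py <<'E'
def edge(c,a,b,z,ch,half=4,n=25,s=None):
    """subpixel edges across line a->b (image px); ch: 3-vector colour weights; returns plane pts of fitted line ends, rms px"""
    im=(c["frame"].astype(float)@np.array(ch,float)).astype(np.float32)
    a=np.array(a,float);b=np.array(b,float);t=(b-a)/np.linalg.norm(b-a);nn=np.array([-t[1],t[0]])
    o=np.arange(-half,half+.01,.1);pts=[]
    for w in np.linspace(.08,.92,n):
        p=a+(b-a)*w; q=(p+o[:,None]*nn).astype(np.float32)
        v=cv2.remap(im,q[:,0].reshape(1,-1).copy(),q[:,1].reshape(1,-1).copy(),cv2.INTER_LINEAR)[0]
        v=cv2.GaussianBlur(v.reshape(1,-1),(0,0),5)[0]
        g=np.gradient(v); g=g*s if s else abs(g); g=np.clip(g,0,None); k=np.argmax(g); sl=slice(max(0,k-8),k+9)
        pts.append(p+nn*(o[sl]@g[sl]/g[sl].sum()))
    pts=np.array(pts,np.float32)
    for _ in range(3):
        L=cv2.fitLine(pts,cv2.DIST_HUBER,0,.01,.01).ravel(); r=(pts-L[2:])@np.array([-L[1],L[0]]); 
        k=abs(r)<max(.3,2*np.median(abs(r))); pts=pts[k]
    f=lambda p:L[2:]+L[:2]*((p-L[2:])@L[:2])
    uv=np.array([f(a),f(b)]); return uv,plane(c,uv,z),np.sqrt(np.mean(r**2)),len(pts)
E
python3 - <<'E'
from h import *
d=pickle.load(open("c0.pkl","rb"))
def isect(l1,l2):
    (p,q),(r,s)=l1[:,:2],l2[:,:2]; A=np.c_[q-p,-(s-r)]; t=np.linalg.solve(A,r-p); return p+(q-p)*t[0]
for nm,cor in(("top",[[251.6,170],[379.8,174.4],[378.4,248],[248,244]]),("side",None)):
    if nm=="side":
        z=np.array([[357,36],[730,385],[365,530],[42,131]])/5+[260,160]; cor=z
    c=d[nm]; cor=np.array(cor)
    E=[]
    for i in range(4):
        uv,P,r,n=edge(c,cor[i],cor[(i+1)%4],.012,[0,0,1]); E.append(P); dd=P[1]-P[0];print(nm,i,uv.round(1).tolist(),P[:,:2].round(4).tolist(),round(r,2),n,np.degrees(np.arctan2(dd[1],dd[0])).round(2))
    C=np.array([isect(E[i-1],E[i]) for i in range(4)]);print(C.round(4),C.mean(0),np.linalg.norm(C-np.roll(C,-1,0),axis=1))
E
```

```text
top 0 [[251.6, 169.6], [379.8, 173.9]] [[0.7107, 0.1887], [0.7007, -0.2294]] 0.21 25 -91.37
top 1 [[379.5, 174.4], [378.1, 248.0]] [[0.6991, -0.2283], [0.4601, -0.2221]] 0.15 18 178.53
top 2 [[378.4, 247.7], [248.0, 243.1]] [[0.4612, -0.2232], [0.4731, 0.1951]] 0.16 23 88.37
top 3 [[247.2, 244.0], [251.1, 170.0]] [[0.4702, 0.1976], [0.7095, 0.1905]] 0.15 22 -1.71
[[ 0.7108  0.1904]
 [ 0.7008 -0.2283]
 [ 0.4612 -0.2222]
 [ 0.4732  0.1975]] [ 0.58649068 -0.01562664] [0.41889269 0.23959776 0.41985194 0.23767396]
side 0 [[332.1, 166.4], [406.9, 236.0]] [[0.4623, -0.2177], [0.4748, 0.2]] 0.09 22 88.29
side 1 [[405.6, 236.0], [332.8, 265.6]] [[0.478, 0.1981], [0.712, 0.1913]] 0.08 25 -1.65
side 2 [[332.5, 266.4], [267.9, 186.6]] [[0.7142, 0.1935], [0.7032, -0.2216]] 0.07 25 -91.52
side 3 [[268.1, 185.1], [331.0, 165.9]] [[0.6992, -0.2292], [0.4639, -0.2225]] 0.13 14 178.36
[[ 0.4622 -0.2224]
 [ 0.4747  0.1982]
 [ 0.7142  0.1913]
 [ 0.703  -0.2293]] [ 0.58850746 -0.01558692] [0.42076001 0.23956052 0.42073656 0.2409028 ]
```

```bash
cat >> h.py <<'E'
YAW=-0.0277
ORI={"top":np.array([.5865,-.0156]),"side":np.array([.5885,-.0156])}
def jig(nm,P):
    d=np.atleast_2d(P)[:,:2]-ORI[nm]; c,s=np.cos(YAW),np.sin(YAW); return np.c_[c*d[:,0]+s*d[:,1],-s*d[:,0]+c*d[:,1]]*1000
def world(j):
    j=np.array(j)/1000;c,s=np.cos(YAW),np.sin(YAW); return np.array([.5875,-.0156])+[c*j[0]-s*j[1],s*j[0]+c*j[1]]
E
python3 - <<'E'
from h import *
d=pickle.load(open("c0.pkl","rb"))
T=lambda p:(np.array(p)/5+[238,160]); S=lambda p:(np.array(p)/5+[260,160])
def m(nm,lab,a,b,z,ch=(1,1,1),**k):
    f=T if nm=="top" else S
    uv,P,r,n=edge(d[nm],f(a),f(b),z,ch,half=2.5,**k); print(nm,lab,jig(nm,P).round(1).tolist(),round(r,2),n)
m("top","wal +y end",(476,182),(476,234),.052)
m("top","wal -y end",(634,182),(634,234),.052)
m("top","wal +x",(480,178),(630,181),.052)
m("top","wal -x",(480,234),(628,238),.052)
m("top","p1 +y",(473,121),(473,175),.052)
m("top","p1 -y",(632,124),(632,176),.052)
m("top","p3 +y",(468,238),(467,288),.052)
m("top","p3 -y",(628,240),(628,292),.052)
m("top","p4 +y",(468,296),(467,345),.052)
m("top","p4 -y",(629,297),(628,347),.052)
m("top","bar -y face top",(193,160),(187,350),.046,ch=(1,-.5,-.5))
m("top","bar +y",(168,160),(158,350),.046,ch=(1,-.5,-.5))
m("top","fence in",(180,153),(405,158),.038)
m("top","fence out",(125,112),(408,120),.038)
m("side","bar -y",(470,325),(540,303),.046)
m("side","wal +y",(256,165),(302,150),.052)
m("side","p1 +y",(206,182),(252,166),.052)
m("side","fence in",(275,240),(425,400),.038)
m("side","wal +x",(190,88),(256,165),.052)
m("side","wal -x",(238,72),(302,150),.052)
E
```

```text
top wal +y end [[36.7, -56.3], [4.4, -53.5]] 0.13 25
top wal -y end [[40.3, -157.1], [7.5, -157.8]] 0.02 25
top wal +x [[43.3, -60.4], [42.0, -154.8]] 0.14 25
top wal -x [[6.5, -61.5], [4.8, -154.3]] 0.15 25
top p1 +y [[74.9, -50.7], [40.8, -51.7]] 0.02 18
top p1 -y [[77.0, -156.1], [44.0, -156.7]] 0.03 25
top p3 +y [[0.8, -55.7], [-28.0, -47.3]] 0.3 17
top p3 -y [[3.6, -154.6], [-29.0, -155.4]] 0.05 23
top p4 +y [[-35.0, -55.5], [-65.5, -56.4]] 0.01 20
top p4 -y [[-32.1, -155.2], [-63.3, -156.3]] 0.03 25
top bar -y face top [[44.4, 126.4], [-74.8, 121.3]] 0.08 15
top bar +y [[44.1, 138.6], [-75.3, 139.4]] 0.13 18
top fence in [[50.6, 129.4], [50.7, -13.2]] 0.11 25
top fence out [[78.2, 165.5], [79.0, -14.3]] 0.13 18
side bar -y [[0.8, 124.4], [-35.3, 141.0]] 0.42 16
side wal +y [[39.3, -57.7], [7.3, -58.8]] 0.13 22
side p1 +y [[74.3, -53.9], [43.0, -54.0]] 0.07 25
side fence in [[54.0, 0.9], [54.9, 166.1]] 0.1 23
side wal +x [[41.5, -144.4], [40.5, -52.2]] 0.08 25
side wal -x [[5.7, -146.4], [6.5, -53.6]] 0.06 25
```

```bash
cat >> h.py <<'E'
def go(j,z,s):
    """shift/turn in current tool axes to jig xy (mm), height z, tool y along jig y, tool z down"""
    r=R.from_quat(s["tcp_rot"]); c,sn=np.cos(YAW),np.sin(YAW)
    T=R.from_matrix(np.array([[-c,-sn,0],[-sn,c,0],[0,0,-1]]).T.T) if 0 else R.from_matrix(np.array([[-c,-sn,0],[-sn,c,0],[0,0,-1.]]))
    d=np.r_[world(j),z]-s["eef_pos"]
    return (r.inv()*T).as_rotvec().round(4),r.inv().apply(d).round(4)
def where(s):
    d=s["eef_pos"][:2]-[.5875,-.0156];c,sn=np.cos(YAW),np.sin(YAW)
    return np.round([1000*(c*d[0]+sn*d[1]),1000*(-sn*d[0]+c*d[1]),1000*s["eef_pos"][2]],1)
E
python3 - <<'E'
from h import *; from plant import *
d=pickle.load(open("c0.pkl","rb"))
print("cartridge",plane(d["top"],[[445,206],[480,204]],[0,.29]),"driver",plane(d["top"],[[418,198],[418,256]],.01))
s=get_state(); print(go((23.5,-188),.2,s),world((23.5,-188)))
print(go((-10,90),.2,s))
E
```

```text
cartridge [[ 0.59826913 -0.44717905  0.        ]
 [ 0.58164988 -0.43282288  0.29      ]] driver [[ 0.62297492 -0.35466205  0.01      ]
 [ 0.43496447 -0.35187529  0.01      ]]
(array([-0.0021, -0.0006, -0.2261]), array([-0.6378, -0.7199,  0.0096])) [ 0.60578405 -0.20417875]
(array([-0.0021, -0.0006, -0.2261]), array([-0.5428, -0.4565,  0.0091]))
```

Emit:
arm_command --steps '[[[0, 0, -0.1], [-0.06, -0.03, 0], -1], [[0, 0, -0.226], [-0.3, -0.2, 0], -1], [[0, 0, -0.226], [-0.543, -0.4, 0.009], -1], [[0, 0, -0.226], [-0.543, -0.457, 0.009], -1], [[0, 0, -0.226], [-0.543, -0.457, 0.009], -1], [[0, 0, -0.226], [-0.543, -0.457, 0.009], -1], [[0, 0, -0.226], [-0.543, -0.457, 0.009], -1], [[0, 0, -0.226], [-0.543, -0.457, 0.009], -1], [[0, 0, -0.226], [-0.543, -0.457, 0.009], -1], [[0, 0, -0.226], [-0.543, -0.457, 0.009], -1], [[0, 0, -0.226], [-0.543, -0.457, 0.009], -1], [[0, 0, -0.226], [-0.543, -0.457, 0.009], -1]]' --force 20

```text
time: 1.6
eef_pos: [0.581, 0.0712, 0.1994]
tcp_rot: [0.016, 1.0, -0.001, -0.001]
contact_force: [-0.8, -0.8, 0.2]
opening: 0.0
```

Run:
```python
from h import *; from plant import *
s=get_state(); print(s["time"],where(s),s["opening"],s["contact_force"],go((23.5,-188),.2,s),go((23.5,-188),.022,s))
```

```text
1.6 [ -8.9  86.6 199.4] 0.0003167996690789617 [-0.75046847 -0.75438433  0.20709813] (array([-0.0022, -0.0016, -0.0035]), array([-0.0333, -0.2745, -0.    ])) (array([-0.0022, -0.0016, -0.0035]), array([-0.0336, -0.2741,  0.178 ]))
```

Emit:
arm_command --steps '[[[-0.002, -0.0015, -0.0035], [-0.033, -0.274, 0], -1], [[-0.002, -0.0015, -0.0035], [-0.033, -0.274, 0], -1], [[-0.002, -0.0015, -0.0035], [-0.033, -0.274, 0], -1], [[-0.002, -0.0015, -0.0035], [-0.033, -0.274, 0], -1], [[-0.002, -0.0015, -0.0035], [-0.033, -0.274, 0], -1], [[-0.002, -0.0015, -0.0035], [-0.0335, -0.274, 0.06], -1], [[-0.002, -0.0015, -0.0035], [-0.0335, -0.274, 0.12], -1], [[-0.002, -0.0015, -0.0035], [-0.0335, -0.274, 0.12], -1], [[-0.002, -0.0015, -0.0035], [-0.0335, -0.274, 0.12], -1]]'

```text
time: 2.72
eef_pos: [0.6071, -0.204, 0.0821]
tcp_rot: [0.013, 1.0, -0.001, 0.001]
contact_force: [1.2, 0.3, 0.7]
opening: 0.001
```

Run:
```python
from h import *; from plant import *
s=get_state(); print(s["time"],where(s),s["contact_force"],go((23.5,-188),.022,s))
c=read_camera("side");cv2.imwrite("pics/s1.png",cv2.resize(c["frame"][110:260,240:440,::-1],None,fx=4,fy=4,interpolation=cv2.INTER_CUBIC))
```

```text
2.725 [  24.8 -187.8   82.1] [1.15871806 0.27933737 0.7436214 ] (array([-0.0012,  0.0023,  0.0007]), array([ 0.0014, -0.0001,  0.0601]))
```

View pics/s1.png

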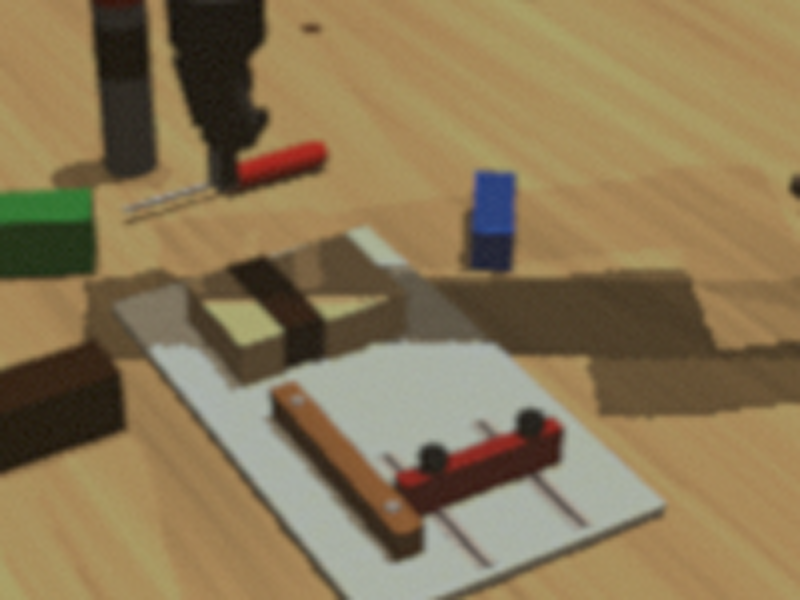

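The shut fingers, tip at about (222,185) in the crop, line up with the walnut blank behind its -y end. The driver and cartridge are clear. I'll lower them now.

Emit:
arm_command --steps '[[[-0.001, 0.002, 0], [0.0014, 0, 0.03], -1], [[-0.001, 0.002, 0], [0.0014, 0, 0.057], -1], [[-0.001, 0.002, 0], [0.0014, 0, 0.057], -1], [[-0.001, 0.002, 0], [0.0014, 0, 0.057], -1]]'

```text
time: 3.28
eef_pos: [0.6088, -0.2055, 0.0297]
tcp_rot: [0.013, 1.0, -0.002, 0.004]
contact_force: [0.5, 0.1, 1.0]
opening: -0.003
```

Run:
```python
from h import *; from plant import *
s=get_state(); print(s["time"],where(s),s["contact_force"],go((23.5,-174),.024,s))
```

```text
3.275 [  26.5 -189.2   29.7] [0.45007646 0.10767537 1.01293211] (array([-0.0037,  0.0073,  0.001 ]), array([0.0031, 0.0152, 0.0056]))
```

Emit:
arm_command --steps '[[[-0.004, 0.007, 0.001], [0.003, 0, 0.004], -1], [[-0.004, 0.007, 0.001], [0.003, 0.003, 0.005], -1], [[-0.004, 0.007, 0.001], [0.003, 0.006, 0.006], -1], [[-0.004, 0.007, 0.001], [0.003, 0.006, 0.006], -1], [[-0.004, 0.007, 0.001], [0.003, 0.006, 0.006], -1]]'

```text
time: 3.9
eef_pos: [0.606, -0.1993, 0.0236]
tcp_rot: [0.014, 1.0, 0.0, 0.0]
contact_force: [1.1, -0.6, 0.2]
opening: 0.001
```

Run:
```python
from h import *; from plant import *
s=get_state(); print(s["time"],where(s),s["contact_force"],go((23.5,-174),.024,s))
```

```text
3.9 [  23.6 -183.2   23.6] [ 1.0866536  -0.58585458  0.23892965] (array([0.0004, 0.0001, 0.0001]), array([ 0.    ,  0.0092, -0.0004]))
```

Emit:
arm_command --steps '[[[0, 0, 0], [0, 0.003, 0], -1], [[0, 0, 0], [0, 0.006, 0], -1], [[0, 0, 0], [0, 0.009, 0], -1], [[0, 0, 0], [0, 0.012, 0], -1], [[0, 0, 0], [0, 0.015, 0], -1], [[0, 0, 0], [0, 0.018, 0], -1], [[0, 0, 0], [0, 0.021, 0], -1], [[0, 0, 0], [0, 0.024, 0], -1], [[0, 0, 0], [0, 0.027, 0], -1], [[0, 0, 0], [0, 0.03, 0], -1], [[0, 0, 0], [0, 0.033, 0], -1], [[0, 0, 0], [0, 0.033, 0], -1]]'

```text
time: 5.4
eef_pos: [0.6069, -0.1659, 0.0236]
tcp_rot: [0.014, 1.0, 0.0, -0.0]
contact_force: [-0.2, 0.1, 0.3]
opening: -0.0
```

Run:
```python
from h import *; from plant import *
s=get_state(); print(s["time"],where(s),s["contact_force"],go((23.5,0),.024,s))
for n,(a,b,e,g) in {"top":(160,260,238,398),"side":(160,270,260,410)}.items():
    c=read_camera(n);cv2.imwrite(f"pics/{n}2.png",cv2.resize(c["frame"][a:b,e:g,::-1],None,fx=5,fy=5,interpolation=cv2.INTER_CUBIC))
```

```text
5.4 [  23.5 -149.7   23.6] [-0.21658005  0.10299151  0.2563157 ] (array([ 0.0007, -0.    ,  0.0003]), array([-0.    ,  0.1497, -0.0003]))
```

View pics/top2.png

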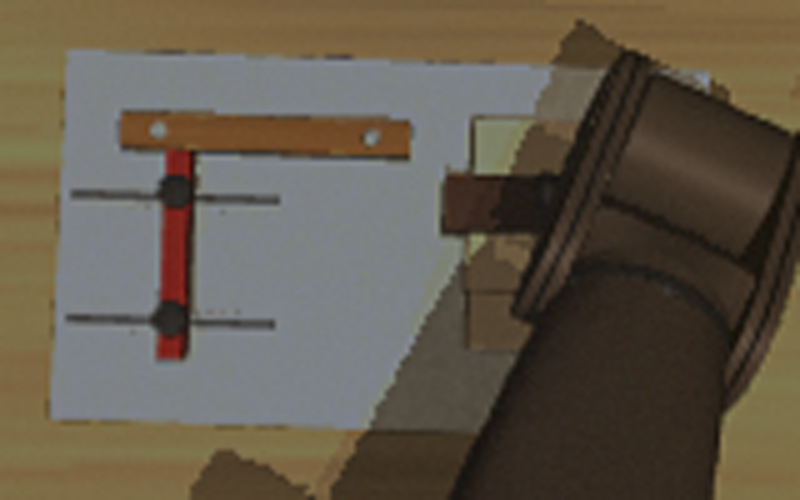

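View pics/side2.png

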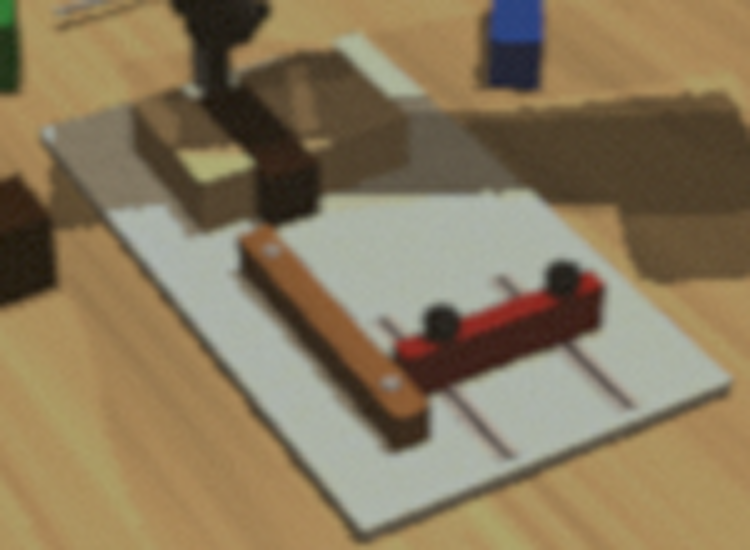

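The walnut blank has slid about 20 mm out (end at x≈442 in the top crop) and the pale blanks haven't moved. I'll keep pushing.

Emit:
arm_command --steps '[[[0, 0, 0], [0, 0.004, 0], -1], [[0, 0, 0], [0, 0.01, 0], -1], [[0, 0, 0], [0, 0.017, 0], -1], [[0, 0, 0], [0, 0.025, 0], -1], [[0, 0, 0], [0, 0.033, 0], -1], [[0, 0, 0], [0, 0.041, 0], -1], [[0, 0, 0], [0, 0.049, 0], -1], [[0, 0, 0], [0, 0.057, 0], -1], [[0, 0, 0], [0, 0.065, 0], -1], [[0, 0, 0], [0, 0.071, 0], -1], [[0, 0, 0], [0, 0.075, 0], -1], [[0, 0, 0], [0, 0.075, 0], -1]]'

```text
time: 7.0
eef_pos: [0.6089, -0.0907, 0.0236]
tcp_rot: [0.014, 1.0, 0.001, -0.0]
contact_force: [-0.2, 0.1, 1.2]
opening: 0.001
```

Run:
```python
from h import *; from plant import *
s=get_state(); print(s["time"],where(s),s["contact_force"],go((23.5,-10),.024,s))
for n,(a,b,e,g) in {"top":(160,260,238,398),"side":(160,270,260,410)}.items():
    c=read_camera(n);cv2.imwrite(f"pics/{n}3.png",cv2.resize(c["frame"][a:b,e:g,::-1],None,fx=5,fy=5,interpolation=cv2.INTER_CUBIC))
```

```text
7.0 [ 23.5 -74.5  23.6] [-0.22550125  0.11012755  1.17591684] (array([ 0.0011, -0.0002,  0.0004]), array([-0.0001,  0.0645, -0.0004]))
```

View pics/top3.png

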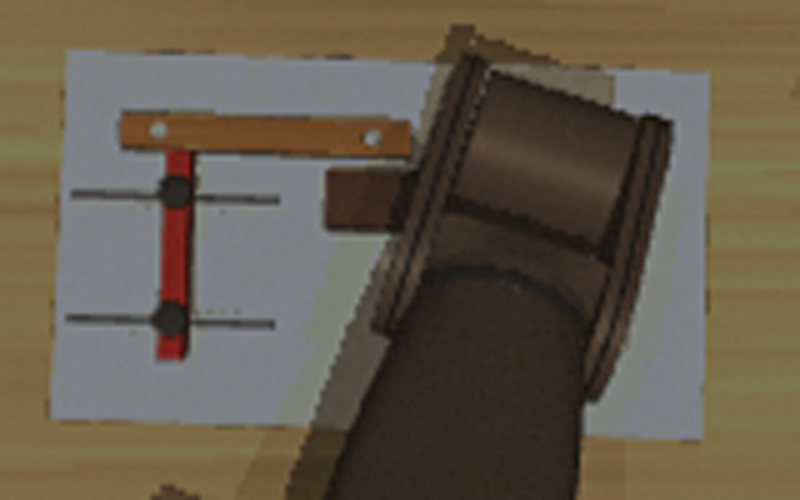

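View pics/side3.png

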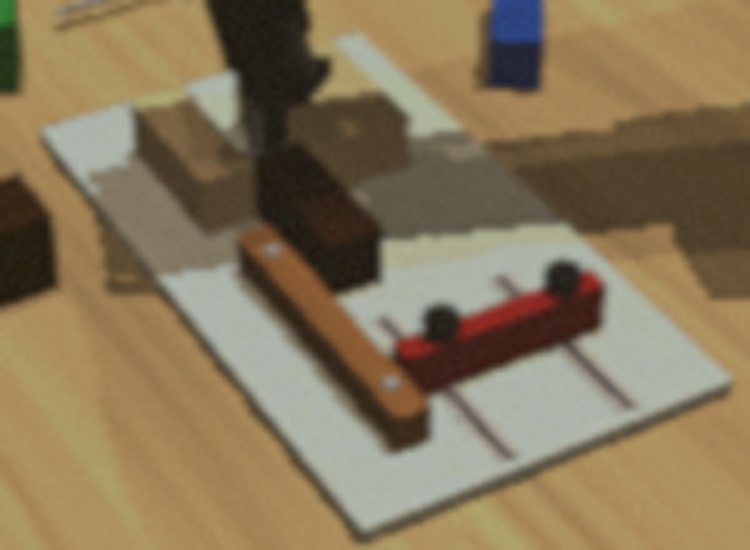

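The blank is out and sliding straight, its end at (325,200) in the top crop, and the pale blanks are still in place. I'll approach to about 12 mm short of the bar.

Emit:
arm_command --steps '[[[0, 0, 0], [0, 0.004, 0], -1], [[0, 0, 0], [0, 0.01, 0], -1], [[0, 0, 0], [0, 0.017, 0], -1], [[0, 0, 0], [0, 0.025, 0], -1], [[0, 0, 0], [0, 0.033, 0], -1], [[0, 0, 0], [0, 0.041, 0], -1], [[0, 0, 0], [0, 0.049, 0], -1], [[0, 0, 0], [0, 0.057, 0], -1], [[0, 0, 0], [0, 0.064, 0], -1], [[0, 0, 0], [0, 0.069, 0], -1], [[0, 0, 0], [0, 0.072, 0], -1], [[0, 0, 0], [0, 0.072, 0], -1]]'

```text
time: 8.6
eef_pos: [0.611, -0.0186, 0.0238]
tcp_rot: [0.014, 1.0, 0.001, 0.0]
contact_force: [-0.1, 0.5, 2.6]
opening: -0.001
```

Run:
```python
from h import *; from plant import *
s=get_state(); print(s["time"],where(s),s["contact_force"],go((23.5,10),.024,s))
d={}
for n,(a,b,e,g) in {"top":(160,260,238,398),"side":(160,270,260,410)}.items():
    c=read_camera(n);d[n]=c;cv2.imwrite(f"pics/{n}4.png",cv2.resize(c["frame"][a:b,e:g,::-1],None,fx=5,fy=5,interpolation=cv2.INTER_CUBIC))
pickle.dump(d,open("c4.pkl","wb"))
```

```text
8.6 [23.6 -2.3 23.8] [-0.14938102  0.53432077  2.62449169] (array([ 0.0018,  0.0001, -0.0002]), array([ 0.0001,  0.0123, -0.0002]))
```

View pics/top4.png

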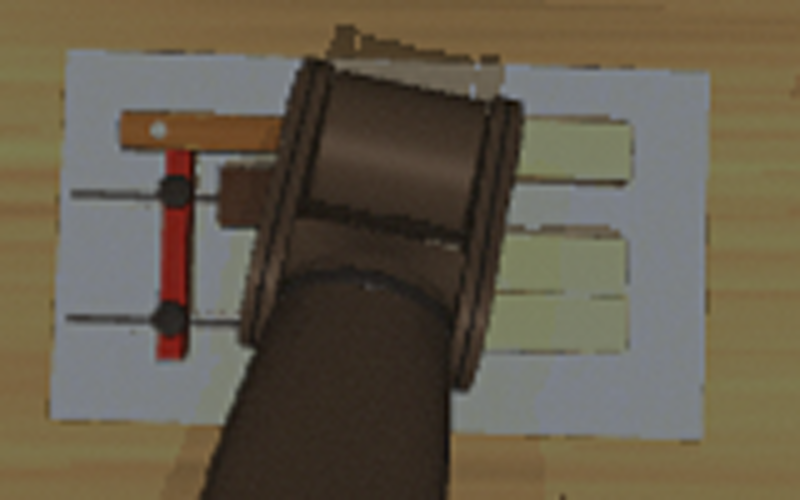

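View pics/side4.png

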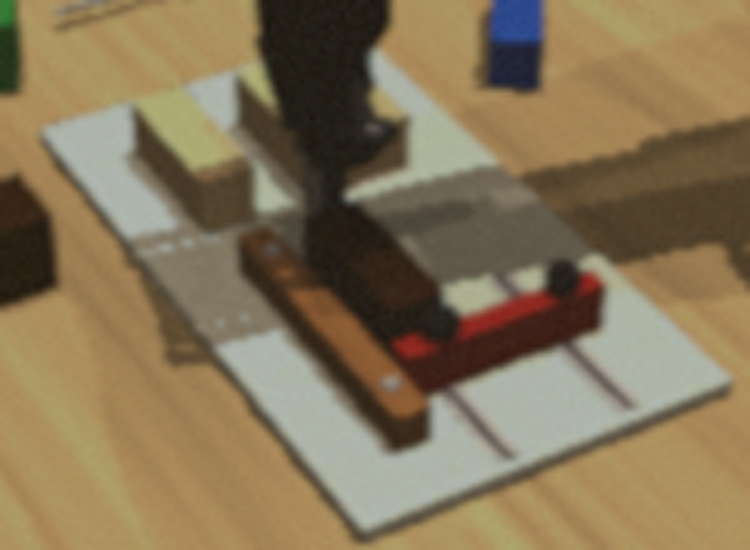

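Run:
```python
from h import *
d=pickle.load(open("c4.pkl","rb"))
T=lambda p:(np.array(p)/5+[238,160])
for lab,a,b,z,ch in (("wal end",(220,172),(218,222),.052,(1,1,1)),("bar",(191,215),(189,300),.046,(1,-.5,-.5)),("bar foot",(194,215),(192,300),.012,(0,1,1)),("bar back",(165,210),(161,300),.046,(1,-.5,-.5))):
    uv,P,r,n=edge(d["top"],T(a),T(b),z,ch,half=2); print(lab,uv.round(1).tolist(),jig("top",P).round(1).tolist(),round(r,2),n)
```

```text
wal end [[281.5, 194.4], [280.6, 204.3]] [[37.1, 104.2], [5.8, 105.6]] 0.11 22
bar [[275.1, 203.0], [274.7, 220.0]] [[9.8, 123.5], [-43.5, 122.4]] 0.05 25
bar foot [[276.5, 203.0], [276.0, 220.0]] [[12.6, 122.0], [-42.2, 121.4]] 0.08 25
bar back [[269.9, 202.0], [269.6, 220.0]] [[12.4, 139.9], [-44.1, 138.4]] 0.05 22
```

Emit:
arm_command --steps '[[[0, 0, 0], [0, 0.003, 0], -1], [[0, 0, 0], [0, 0.006, 0], -1], [[0, 0, 0], [0, 0.009, 0], -1], [[0, 0, 0], [0, 0.011, 0], -1], [[0, 0, 0], [0, 0.012, 0], -1], [[0, 0, 0], [0, 0.012, 0], -1]]'

```text
time: 9.45
eef_pos: [0.6113, -0.0064, 0.0237]
tcp_rot: [0.014, 1.0, 0.001, -0.0]
contact_force: [-0.0, -1.5, 2.4]
opening: 0.001
```

```bash
cat > m.py <<'E'
from h import *; from plant import *
import sys
s=get_state(); print(s["time"],where(s),s["contact_force"].round(2))
d={}
c=read_camera("top");d["top"]=c; s=get_state();print("settled",where(s),s["contact_force"].round(2))
T=lambda p:(np.array(p)/5+[238,160])
x=float(sys.argv[1])
for lab,a,b,z,ch in (("wal end",(x,172),(x-2,222),.052,(1,1,1)),("bar back",(165,210),(161,300),.046,(1,-.5,-.5)),("bar face",(191,215),(189,300),.046,(1,-.5,-.5))):
    uv,P,r,n=edge(c,T(a),T(b),z,ch,half=2); print(lab,uv.round(1).tolist(),jig("top",P).round(1).tolist(),round(r,2),n)
E
python3 m.py 204
```

```text
9.45 [23.5  9.9 23.7] [-0.01 -1.46  2.45]
settled [23.5  9.9 23.8] [ 0.08 -1.32  3.38]
wal end [[278.0, 194.4], [277.7, 204.4]] [[36.6, 115.0], [5.2, 114.5]] 0.12 22
bar back [[269.9, 202.0], [269.5, 220.0]] [[12.4, 139.8], [-44.1, 138.5]] 0.05 22
bar face [[275.1, 203.0], [274.7, 220.0]] [[9.8, 123.5], [-43.5, 122.4]] 0.04 25
```

Emit:
arm_command --steps '[[[0, 0, 0], [0, 0.001, 0], -1], [[0, 0, 0], [0, 0.002, 0], -1], [[0, 0, 0], [0, 0.003, 0], -1], [[0, 0, 0], [0, 0.004, 0], -1], [[0, 0, 0], [0, 0.004, 0], -1]]'

```text
time: 10.12
eef_pos: [0.6114, -0.0022, 0.0237]
tcp_rot: [0.014, 1.0, 0.001, -0.0]
contact_force: [0.5, -1.2, 2.0]
opening: -0.002
```

```bash
python3 m.py 197
```

```text
10.125 [23.5 14.  23.7] [ 0.51 -1.16  1.97]
settled [23.5 14.  23.8] [ 0.2  -1.33  1.73]
wal end [[276.7, 194.4], [276.3, 204.4]] [[36.5, 119.1], [5.1, 118.9]] 0.09 19
bar back [[269.9, 202.0], [269.6, 220.0]] [[12.4, 139.8], [-44.1, 138.5]] 0.05 22
bar face [[275.1, 203.0], [274.7, 220.0]] [[9.8, 123.5], [-43.5, 122.4]] 0.05 25
```

Emit:
arm_command --steps '[[[0, 0, 0], [0, 0.0007, 0], -1], [[0, 0, 0], [0, 0.0014, 0], -1], [[0, 0, 0], [0, 0.002, 0], -1], [[0, 0, 0], [0, 0.002, 0], -1]]'

```text
time: 10.68
eef_pos: [0.6114, -0.0001, 0.0237]
tcp_rot: [0.014, 1.0, 0.001, -0.0]
contact_force: [0.2, -2.6, 1.4]
opening: 0.003
```

Emit:
arm_command --steps '[[[0, 0, 0], [0, 0.0005, 0], -1], [[0, 0, 0], [0, 0.0005, 0], -1]]'

```text
time: 10.92
eef_pos: [0.6115, -0.0001, 0.0237]
tcp_rot: [0.014, 1.0, 0.001, -0.0]
contact_force: [0.3, -4.4, 1.5]
opening: 0.001
```

Emit:
arm_command --steps '[[[0, 0, 0], [0, 0.0005, 0], -1], [[0, 0, 0], [0, 0.0005, 0], -1]]'

```text
time: 11.18
eef_pos: [0.6115, -0.0, 0.0238]
tcp_rot: [0.014, 1.0, 0.001, -0.0]
contact_force: [-0.5, -4.9, 2.6]
opening: 0.001
```

```bash
python3 m.py 193
```

```text
11.175 [23.5 16.2 23.8] [-0.5  -4.94  2.59]
settled [23.5 16.2 23.8] [ 0.22 -6.06  1.39]
wal end [[277.5, 194.7], [274.4, 203.8]] [[35.5, 116.4], [6.7, 124.9]] 0.16 17
bar back [[269.9, 202.0], [269.5, 220.0]] [[12.4, 139.8], [-44.1, 138.5]] 0.05 22
bar face [[275.1, 203.0], [274.7, 220.0]] [[9.8, 123.6], [-43.5, 122.4]] 0.06 25
```

The blank now bears on the bar: the tool stalls at y 16.2 with about 5–6 N, and the bar reads the same 123.5/122.4 as before. Next I'll back off, lift and go round to the -x side.

Emit:
arm_command --steps '[[[0, 0, 0], [0, -0.005, 0], -1], [[0, 0, 0], [0, -0.016, 0], -1], [[0, 0, 0], [0, -0.016, -0.04], -1], [[0, 0, 0], [0, -0.016, -0.08], -1], [[0, 0, 0], [0, -0.016, -0.08], -1], [[0, 0, 0], [0, -0.016, -0.08], -1]]'

```text
time: 11.98
eef_pos: [0.6101, -0.0161, 0.1026]
tcp_rot: [0.014, 1.0, 0.001, -0.001]
contact_force: [-0.1, -0.5, -0.9]
opening: 0.001
```

Run:
```python
from h import *; from plant import *
s=get_state(); print(s["time"],where(s),s["contact_force"],go((-30,74),.1,s),go((-30,74),.024,s))
```

```text
11.975 [2.270e+01 1.000e-01 1.026e+02] [-0.10240809 -0.4977723  -0.92627988] (array([ 0.0019, -0.002 , -0.0005]), array([0.0527, 0.0739, 0.0029])) (array([ 0.0019, -0.002 , -0.0005]), array([0.0525, 0.0737, 0.0789]))
```

Emit:
arm_command --steps '[[[0.002, -0.002, 0], [0.0525, 0, 0], -1], [[0.002, -0.002, 0], [0.0525, 0, 0], -1], [[0.002, -0.002, 0], [0.0525, 0.04, 0], -1], [[0.002, -0.002, 0], [0.0525, 0.074, 0], -1], [[0.002, -0.002, 0], [0.0525, 0.074, 0], -1], [[0.002, -0.002, 0], [0.0525, 0.074, 0], -1]]'

```text
time: 12.72
eef_pos: [0.5597, 0.059, 0.1021]
tcp_rot: [0.014, 1.0, -0.0, -0.001]
contact_force: [-0.8, -0.3, -0.9]
opening: -0.002
```

Run:
```python
from h import *; from plant import *
s=get_state(); print(s["time"],where(s),s["contact_force"],go((-30,74),.024,s))
d={}
for n,(a,b,e,g) in {"top":(160,260,238,398),"side":(160,270,260,410)}.items():
    c=read_camera(n);d[n]=c;cv2.imwrite(f"pics/{n}5.png",cv2.resize(c["frame"][a:b,e:g,::-1],None,fx=5,fy=5,interpolation=cv2.INTER_CUBIC))
pickle.dump(d,open("c5.pkl","wb"))
```

```text
12.725 [-29.9  73.8 102.1] [-0.8429878  -0.28154513 -0.85113017] (array([-0.0004, -0.0012, -0.0002]), array([0.    , 0.0002, 0.0781]))
```

View pics/top5.png

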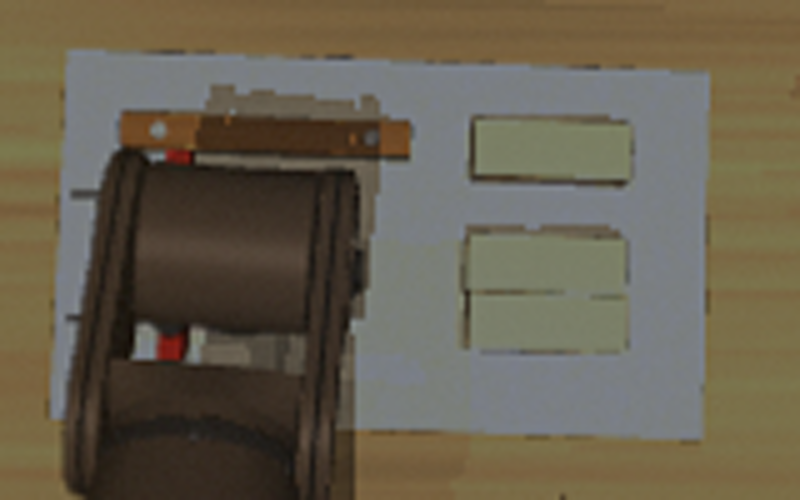

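View pics/side5.png

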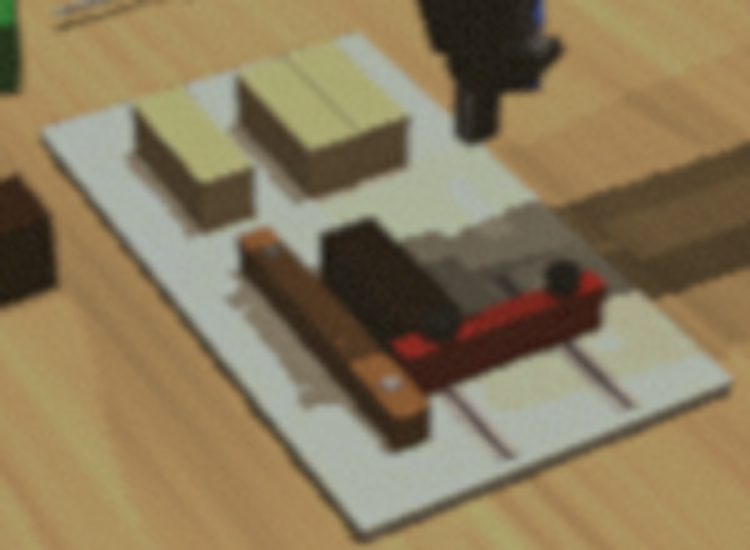

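The blank is square against the bar, about 12 mm short of the fence, with the pale blanks undisturbed and the fingers to its -x side. I'll descend and approach.

Emit:
arm_command --steps '[[[0, 0, 0], [0, 0, 0.04], -1], [[0, 0, 0], [0, 0, 0.075], -1], [[0, 0, 0], [0, 0, 0.077], -1], [[0, 0, 0], [0, 0, 0.077], -1], [[0, 0, 0], [0, 0, 0.077], -1]]'

```text
time: 13.45
eef_pos: [0.5614, 0.0581, 0.0274]
tcp_rot: [0.015, 1.0, -0.0, 0.001]
contact_force: [-0.2, -0.0, -0.0]
opening: -0.003
```

Run:
```python
from h import *; from plant import *
s=get_state(); print(s["time"],where(s),s["contact_force"],go((-10,74),.024,s))
```

```text
13.45 [-28.1  73.   27.4] [-0.1987981  -0.01996293 -0.00915298] (array([-0.0005,  0.003 , -0.0018]), array([-0.0181,  0.0011,  0.0035]))
```

Emit:
arm_command --steps '[[[0, 0.003, -0.002], [0, 0.001, 0.0035], -1], [[0, 0.003, -0.002], [-0.004, 0.001, 0.0035], -1], [[0, 0.003, -0.002], [-0.009, 0.001, 0.0035], -1], [[0, 0.003, -0.002], [-0.014, 0.001, 0.0035], -1], [[0, 0.003, -0.002], [-0.018, 0.001, 0.0035], -1], [[0, 0.003, -0.002], [-0.018, 0.001, 0.0035], -1]]'

```text
time: 14.2
eef_pos: [0.5798, 0.0586, 0.024]
tcp_rot: [0.014, 1.0, -0.0, 0.0]
contact_force: [-0.6, 0.1, 0.1]
opening: 0.001
```

Run:
```python
from h import *; from plant import *
s=get_state(); print(s["time"],where(s),s["contact_force"],go((7,74),.024,s))
```

```text
14.2 [-9.8 73.9 24. ] [-0.56848201  0.11536103  0.08267607] (array([-0.0005,  0.0001,  0.0003]), array([-0.0168,  0.0001, -0.    ]))
```

Emit:
arm_command --steps '[[[0, 0, 0], [-0.0015, 0, 0], -1], [[0, 0, 0], [-0.003, 0, 0], -1], [[0, 0, 0], [-0.0045, 0, 0], -1], [[0, 0, 0], [-0.006, 0, 0], -1], [[0, 0, 0], [-0.007, 0, 0], -1], [[0, 0, 0], [-0.008, 0, 0], -1], [[0, 0, 0], [-0.009, 0, 0], -1], [[0, 0, 0], [-0.01, 0, 0], -1], [[0, 0, 0], [-0.011, 0, 0], -1], [[0, 0, 0], [-0.012, 0, 0], -1], [[0, 0, 0], [-0.012, 0, 0], -1]]'

```text
time: 15.58
eef_pos: [0.592, 0.0582, 0.0239]
tcp_rot: [0.014, 1.0, -0.0, 0.0]
contact_force: [-0.2, 0.5, 0.6]
opening: 0.003
```

Run:
```python
from h import *; from plant import *
s=get_state(); print(s["time"],where(s),s["contact_force"])
n,(a,b,e,g)="side",(190,250,300,400)
c=read_camera(n);cv2.imwrite(f"pics/{n}6.png",cv2.resize(c["frame"][a:b,e:g,::-1],None,fx=8,fy=8,interpolation=cv2.INTER_CUBIC))
```

```text
15.575 [ 2.4 73.9 23.9] [-0.22078542  0.48473144  0.57227742]
```

View pics/side6.png

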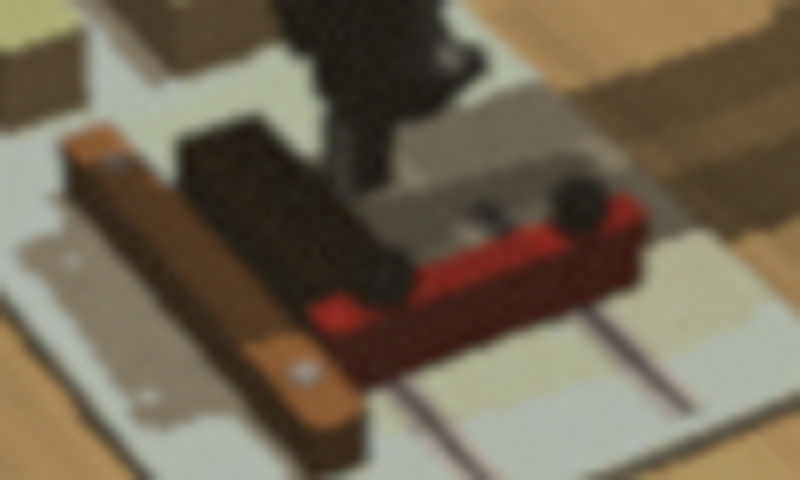

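The fingers are at the blank's -x side with the fence gap still open and almost no force, so I'll continue slowly.

Emit:
arm_command --steps '[[[0, 0, 0], [-0.0007, 0, 0], -1], [[0, 0, 0], [-0.0014, 0, 0], -1], [[0, 0, 0], [-0.0021, 0, 0], -1], [[0, 0, 0], [-0.0028, 0, 0], -1], [[0, 0, 0], [-0.003, 0, 0], -1], [[0, 0, 0], [-0.003, 0, 0], -1]]'

```text
time: 16.38
eef_pos: [0.595, 0.0581, 0.0239]
tcp_rot: [0.014, 1.0, -0.0, 0.0]
contact_force: [-1.2, 0.4, 0.7]
opening: 0.003
```

Emit:
arm_command --steps '[[[0, 0, 0], [-0.0007, 0, 0], -1], [[0, 0, 0], [-0.001, 0, 0], -1], [[0, 0, 0], [-0.001, 0, 0], -1]]'

```text
time: 16.75
eef_pos: [0.596, 0.0581, 0.0239]
tcp_rot: [0.014, 1.0, -0.0, 0.0]
contact_force: [-1.0, -0.4, 0.6]
opening: 0.002
```

Run:
```python
from h import *; from plant import *
s=get_state(); print(s["time"],where(s),s["contact_force"])
n,(a,b,e,g)="side",(190,250,300,400)
c=read_camera(n);cv2.imwrite(f"pics/{n}7.png",cv2.resize(c["frame"][a:b,e:g,::-1],None,fx=8,fy=8,interpolation=cv2.INTER_CUBIC))
```

```text
16.75 [ 6.5 73.9 23.9] [-0.99795638 -0.36519271  0.61365611]
```

View pics/side7.png

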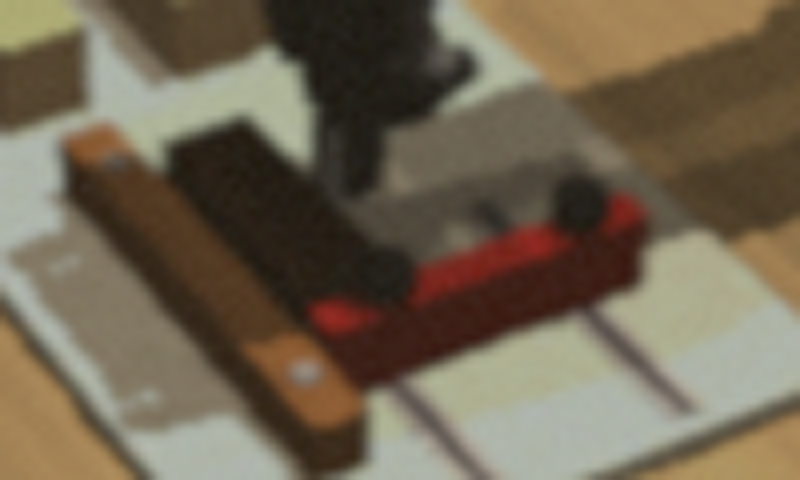

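Run:
```python
from h import *
d=pickle.load(open("c5.pkl","rb"));c=d["side"]
S=lambda p:np.array(p)/8+[300,190]
print(jig("side",plane(c,S([[172,152],[245,122],[182,148],[265,120]]),.052)))
```

```text
[[52.25745335 32.38057674]
 [20.72954141 29.87570598]
 [48.01047311 32.09679381]
 [13.84732676 32.41514455]]
```

Emit:
arm_command --steps '[[[0, 0, 0], [-0.0007, 0, 0], -1], [[0, 0, 0], [-0.0014, 0, 0], -1], [[0, 0, 0], [-0.002, 0, 0], -1], [[0, 0, 0], [-0.002, 0, 0], -1]]'

```text
time: 17.3
eef_pos: [0.5968, 0.0581, 0.0238]
tcp_rot: [0.014, 1.0, -0.0, -0.001]
contact_force: [-6.1, -1.2, 3.6]
opening: -0.003
```

Emit:
arm_command --steps '[[[0, 0, 0], [-0.0007, 0, 0], -1], [[0, 0, 0], [-0.001, 0, 0], -1], [[0, 0, 0], [-0.001, 0, 0], -1]]'

```text
time: 17.68
eef_pos: [0.5967, 0.0581, 0.0238]
tcp_rot: [0.014, 1.0, -0.0, -0.003]
contact_force: [-5.2, -0.7, 4.5]
opening: 0.001
```

The blank has reached the fence: the tool stalls with about 5–6 N in -x. I'll back off, lift clear and look.

Emit:
arm_command --steps '[[[0, 0, 0], [0.003, 0, 0], -1], [[0, 0, 0], [0.02, 0, 0], -1], [[0, 0, 0], [0.02, 0, -0.05], -1], [[0, 0, 0], [0.02, 0, -0.1], -1], [[0, 0, 0], [0.02, 0, -0.1], -1], [[0, 0, 0], [0.02, -0.06, -0.1], -1], [[0, 0, 0], [0.02, -0.12, -0.1], -1], [[0, 0, 0], [0.02, -0.18, -0.1], -1], [[0, 0, 0], [0.02, -0.24, -0.1], -1], [[0, 0, 0], [0.02, -0.24, -0.1], -1], [[0, 0, 0], [0.02, -0.24, -0.1], -1], [[0, 0, 0], [0.02, -0.24, -0.1], -1]]'

```text
time: 19.18
eef_pos: [0.5708, -0.1797, 0.1235]
tcp_rot: [0.013, 1.0, -0.0, -0.003]
contact_force: [0.8, 0.6, -0.1]
opening: -0.0
```

Run:
```python
from h import *; from plant import *
s=get_state(); print(s["time"],where(s),s["contact_force"],go((36,-12),.1,s))
d={}
for n,(a,b,e,g) in {"top":(160,260,238,398),"side":(160,270,260,410)}.items():
    c=read_camera(n);d[n]=c;cv2.imwrite(f"pics/{n}8.png",cv2.resize(c["frame"][a:b,e:g,::-1],None,fx=5,fy=5,interpolation=cv2.INTER_CUBIC))
pickle.dump(d,open("c8.pkl","wb"))
```

```text
19.175 [ -12.2 -164.5  123.5] [ 0.76605037  0.5654715  -0.08241539] (array([-0.0002, -0.0065,  0.0023]), array([-0.0487,  0.1524,  0.0231]))
```

View pics/top8.png

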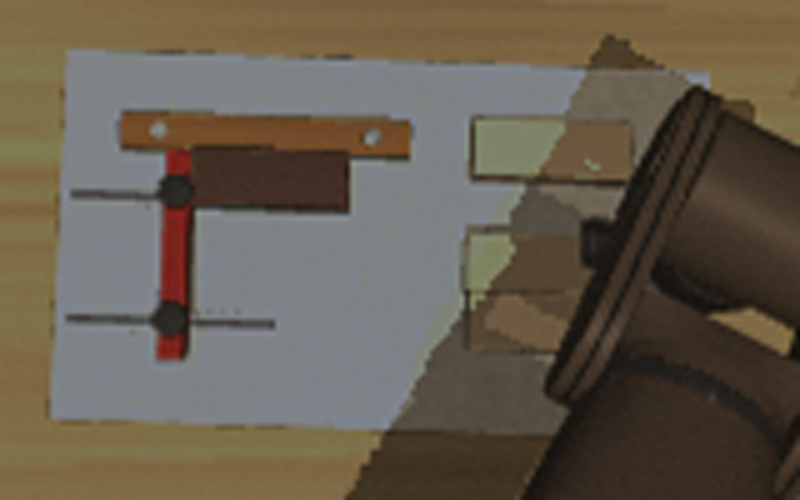

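View pics/side8.png

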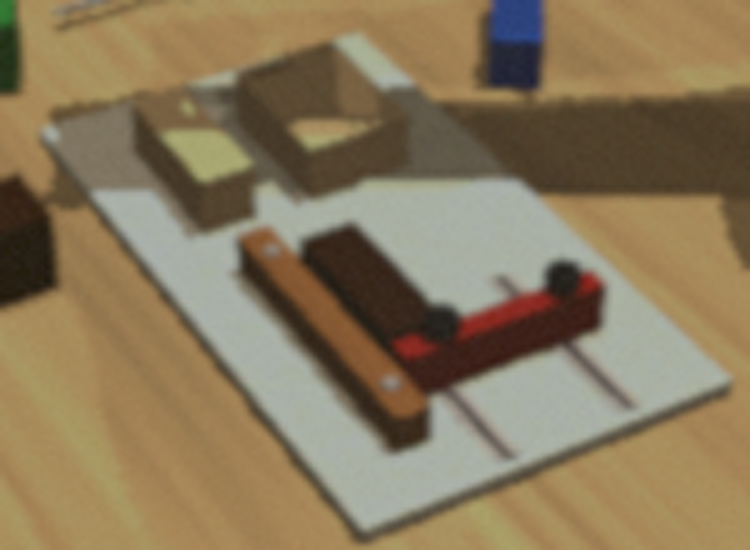

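Run:
```python
from h import *
d=pickle.load(open("c8.pkl","rb"))
T=lambda p:(np.array(p)/5+[238,160])
for lab,a,b,z,ch in (("wal -x",(200,207),(345,212),.052,(1,1,1)),("wal -y",(350,160),(348,210),.052,(1,1,1)),("bar face",(191,215),(189,300),.046,(1,-.5,-.5)),("bar back",(165,210),(161,300),.046,(1,-.5,-.5)),("p1+y",(473,121),(473,175),.052,(1,1,1)),("p1-x",(480,178),(520,179),.052,(1,1,1)),("p3+y",(468,238),(467,288),.052,(1,1,1)),("p4+y",(468,296),(467,345),.052,(1,1,1)),("fence out",(125,112),(408,120),.038,(1,1,1))):
    uv,P,r,n=edge(d["top"],T(a),T(b),z,ch,half=2.); print(lab,jig("top",P).round(1).tolist(),round(r,2),n)
S=lambda p:np.array(p)/5+[260,160]
for lab,a,b,z in (("S wal -y",(305,240),(352,224),.052),("S wal -x",(358,228),(425,305),.052),("S wal +x",(305,245),(392,340),.052)):
    uv,P,r,n=edge(d["side"],S(a),S(b),z,(1,1,1),half=1.5); print(lab,jig("side",P).round(1).tolist(),round(r,2),n)
```

```text
wal -x [[14.7, 114.1], [14.4, 23.4]] 0.09 25
wal -y [[47.5, 22.9], [16.1, 21.9]] 0.02 25
bar face [[9.8, 123.8], [-43.5, 122.4]] 0.06 25
bar back [[12.4, 139.8], [-44.1, 138.5]] 0.05 22
p1+y [[73.9, -49.8], [41.3, -57.2]] 0.26 17
p1-x [[38.0, -60.3], [37.6, -85.4]] 0.03 22
p3+y [[1.2, -54.5], [-30.0, -53.5]] 0.09 25
p4+y [[-36.3, -50.4], [-64.8, -58.1]] 0.24 15
fence out [[77.8, 165.5], [79.0, -14.3]] 0.11 20
S wal -y [[50.6, 25.5], [19.6, 25.7]] 0.04 25
S wal -x [[18.6, 32.5], [20.1, 111.1]] 0.06 25
S wal +x [[52.7, 31.3], [52.4, 128.4]] 0.19 19
```

The blank lies square in the corner. Its end reads 122.4 against a bar face of about 123, which is within measuring error. I'll check the seat on the bar with one light touch on the near end.

Emit:
arm_command --steps '[[[0, -0.0065, 0.002], [-0.0487, 0.05, 0], -1], [[0, -0.0065, 0.002], [-0.0487, 0.1, 0], -1], [[0, -0.0065, 0.002], [-0.0487, 0.1524, 0.0], -1], [[0, -0.0065, 0.002], [-0.0487, 0.1524, 0.02], -1], [[0, -0.0065, 0.002], [-0.0487, 0.1524, 0.023], -1], [[0, -0.0065, 0.002], [-0.0487, 0.1524, 0.06], -1], [[0, -0.0065, 0.002], [-0.0487, 0.1524, 0.095], -1], [[0, -0.0065, 0.002], [-0.0487, 0.1524, 0.097], -1], [[0, -0.0065, 0.002], [-0.0487, 0.1524, 0.097], -1], [[0, -0.0065, 0.002], [-0.0487, 0.1524, 0.097], -1]]'

```text
time: 20.52
eef_pos: [0.6244, -0.0294, 0.0287]
tcp_rot: [0.014, 1.0, -0.001, 0.002]
contact_force: [0.5, -0.3, 0.4]
opening: 0.002
```

Run:
```python
from h import *; from plant import *
s=get_state(); print(s["time"],where(s),s["contact_force"],go((36,10),.024,s))
```

```text
20.525 [ 37.3 -12.7  28.7] [ 0.5274948  -0.2712778   0.43236731] (array([-0.0013,  0.004 ,  0.0002]), array([0.0013, 0.0228, 0.0047]))
```

Emit:
arm_command --steps '[[[-0.001, 0.004, 0], [0.0013, 0.004, 0.004], -1], [[-0.001, 0.004, 0], [0.0013, 0.01, 0.0047], -1], [[-0.001, 0.004, 0], [0.0013, 0.016, 0.0047], -1], [[-0.001, 0.004, 0], [0.0013, 0.021, 0.0047], -1], [[-0.001, 0.004, 0], [0.0013, 0.024, 0.0047], -1], [[-0.001, 0.004, 0], [0.0013, 0.024, 0.0047], -1], [[-0.001, 0.004, 0], [0.0013, 0.024, 0.0047], -1]]'

```text
time: 21.4
eef_pos: [0.6238, -0.0055, 0.024]
tcp_rot: [0.014, 1.0, -0.0, 0.0]
contact_force: [0.4, 0.0, -0.2]
opening: 0.002
```

Run:
```python
from h import *; from plant import *
s=get_state(); print(s["time"],where(s),s["contact_force"],go((36,15),.024,s))
```

```text
21.4 [36.  11.1 24. ] [ 0.36247272  0.02424656 -0.20657011] (array([-0.0004,  0.    ,  0.0001]), array([ 0.    ,  0.0039, -0.    ]))
```

Emit:
arm_command --steps '[[[0, 0, 0], [0, 0.001, 0], -1], [[0, 0, 0], [0, 0.002, 0], -1], [[0, 0, 0], [0, 0.003, 0], -1], [[0, 0, 0], [0, 0.0035, 0], -1], [[0, 0, 0], [0, 0.0035, 0], -1]]'

```text
time: 22.02
eef_pos: [0.6239, -0.0019, 0.0239]
tcp_rot: [0.014, 1.0, -0.0, 0.0]
contact_force: [0.5, 0.4, 0.6]
opening: 0.001
```

Emit:
arm_command --steps '[[[0, 0, 0], [0, 0.0005, 0], -1], [[0, 0, 0], [0, 0.0008, 0], -1], [[0, 0, 0], [0, 0.0008, 0], -1]]'

```text
time: 22.4
eef_pos: [0.624, -0.0011, 0.0239]
tcp_rot: [0.014, 1.0, -0.0, 0.0]
contact_force: [0.8, 0.7, -0.7]
opening: 0.001
```

Run:
```python
from h import *; from plant import *
s=get_state(); print(s["time"],where(s),s["contact_force"])
```

```text
22.4 [36.  15.5 23.9] [ 0.80765224  0.65455115 -0.66710698]
```

Emit:
arm_command --steps '[[[0, 0, 0], [0, 0.0005, 0], -1], [[0, 0, 0], [0, 0.0005, 0], -1]]'

```text
time: 22.65
eef_pos: [0.624, -0.0006, 0.024]
tcp_rot: [0.014, 1.0, -0.0, 0.0]
contact_force: [0.9, -0.3, -0.4]
opening: -0.004
```

Emit:
arm_command --steps '[[[0, 0, 0], [0, 0.0004, 0], -1], [[0, 0, 0], [0, 0.0004, 0], -1]]'

```text
time: 22.9
eef_pos: [0.624, -0.0005, 0.024]
tcp_rot: [0.014, 1.0, -0.0, 0.0]
contact_force: [0.1, -1.1, -0.9]
opening: -0.001
```

Run:
```python
from h import *; from plant import *
s=get_state(); print(s["time"],where(s),s["contact_force"])
```

```text
22.9 [36.  16.1 24. ] [ 0.10613126 -1.10862505 -0.89648119]
```

Emit:
arm_command --steps '[[[0, 0, 0], [0, 0.0006, 0], -1], [[0, 0, 0], [0, 0.0006, 0], -1]]'

```text
time: 23.15
eef_pos: [0.624, -0.0005, 0.024]
tcp_rot: [0.014, 1.0, -0.001, 0.0]
contact_force: [-0.3, -4.1, -0.1]
opening: 0.0
```

Run:
```python
from h import *; from plant import *
s=get_state(); print(s["time"],where(s),s["contact_force"])
```

```text
23.15 [36.1 16.2 24. ] [-0.28791648 -4.08228329 -0.11252463]
```

The tool stalled at y 16.2 again, at about 4 N, so the blank was still seated on the bar. I'll retreat.

Emit:
arm_command --steps '[[[0, 0, 0], [0, -0.004, 0], -1], [[0, 0, 0], [0, -0.022, 0], -1], [[0, 0, 0], [0, -0.024, -0.05], -1], [[0, 0, 0], [0, -0.024, -0.1], -1], [[0, 0, 0], [0, -0.06, -0.14], -1], [[0, 0, 0], [0, -0.12, -0.14], -1], [[0, 0, 0], [0.02, -0.18, -0.14], -1], [[0, 0, 0], [0.03, -0.2, -0.14], -1], [[0, 0, 0], [0.03, -0.2, -0.14], -1], [[0, 0, 0], [0.03, -0.2, -0.14], -1]]'

```text
time: 24.4
eef_pos: [0.5887, -0.1991, 0.1643]
tcp_rot: [0.014, 1.0, -0.001, 0.0]
contact_force: [-0.0, -0.0, 1.2]
opening: -0.0
```

Run:
```python
from h import *; from plant import *
s=get_state(); print(s["time"],where(s),s["contact_force"])
d={}
for n,(a,b,e,g) in {"top":(160,260,238,398),"side":(160,270,260,410)}.items():
    c=read_camera(n);d[n]=c;cv2.imwrite(f"pics/{n}9.png",cv2.resize(c["frame"][a:b,e:g,::-1],None,fx=5,fy=5,interpolation=cv2.INTER_CUBIC))
T=lambda p:(np.array(p)/5+[238,160])
for lab,a,b,z,ch in (("wal -x",(200,207),(345,212),.052,(1,1,1)),("wal -y",(350,160),(348,210),.052,(1,1,1)),("bar face",(191,215),(189,300),.046,(1,-.5,-.5)),("bar back",(165,210),(161,300),.046,(1,-.5,-.5))):
    uv,P,r,n=edge(d["top"],T(a),T(b),z,ch,half=2.); print(lab,jig("top",P).round(1).tolist(),round(r,2),n)
```

```text
24.4 [   6.2 -183.4  164.3] [-0.00148124 -0.04105116  1.23020514]
wal -x [[14.6, 114.1], [14.4, 23.4]] 0.08 25
wal -y [[47.5, 23.1], [16.1, 21.8]] 0.02 25
bar face [[9.8, 123.6], [-43.5, 122.5]] 0.05 25
bar back [[12.4, 139.8], [-44.1, 138.5]] 0.05 22
```

View pics/top9.png

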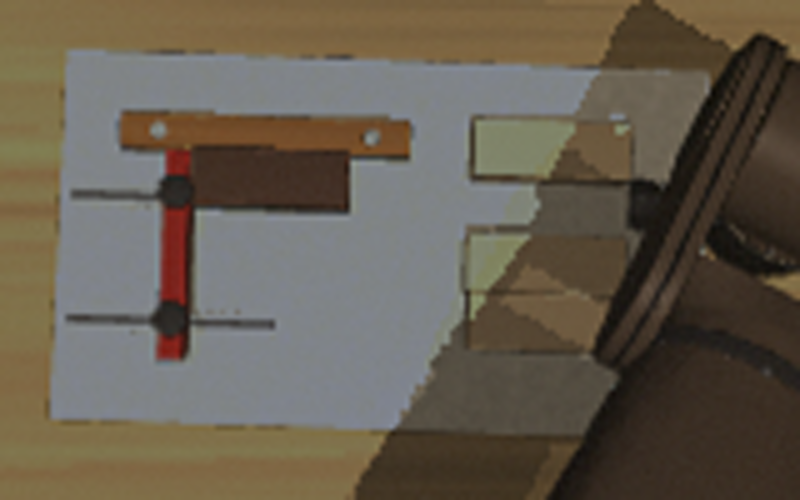

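View pics/side9.png

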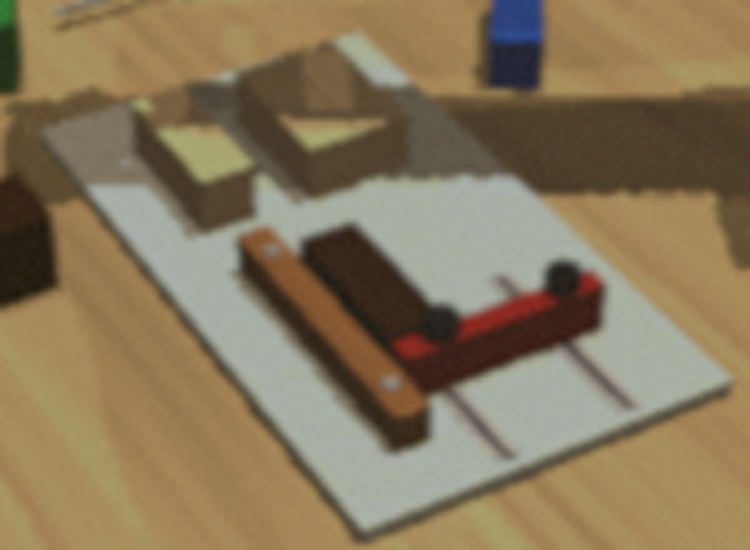

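The blank sits in the corner in both views. In the top view its -x side reads 14.6 and the fence face 50.6, a difference of exactly its 36 mm width. The bar is unmoved, so I'm handing in.

```bash
python3 -c "
from plant import *
print(sign_off(), get_state()['time'])"
```

```text
the job is handed in; nothing more can be done
the job is handed in; nothing more can be done
```

The walnut blank is lying square in the corner, touching both the stop bar and the fence. I handed the job in at about 24.5 s.

**What I did**
- With the fingers shut, I pushed the blank endways out of the row until it stopped against the red bar at about 5–6 N.
- I lifted over to its other side and slid it along the bar until it stopped against the fence, also at about 5–6 N.
- I then touched its near end again at about 4 N. The tool stopped at the same place as before (y 16.2 mm), so the blank had stayed on the bar. After that I withdrew.

**Last checks**
- **Fence:** in the top view the blank's near side and the fence face are 36.0 mm apart, which is the blank's width. The blank's long side is parallel to the fence to within about 0.2 mm.
- **Bar:** the bar reads the same as before contact, within 0.1–0.2 mm.
- **Pale blanks:** they look unmoved in both pictures. I did not get a clean measurement of their ends at the finish, because the arm's shadow spoiled the edge fits.
- **Other items:** I did not measure the cartridge, tape measure or screwdriver afterwards. The arm stayed well clear of them.
- **Disagreement:** absolute x readings from the two cameras differ by a few mm (blank's near side 14.6 mm from the top, 18.6–20.1 mm from the side, against 18 mm expected). I relied on the differences within each view and on contact forces instead.

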